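# Clamp the repair batten on the split stool seat

## Robot

A 6-joint arm with a two-finger parallel gripper is mounted at the origin on the work surface. World frame = base frame: x ahead of the robot, y to its left, z up, the work surface at z = 0. Lengths are in m, angles in rad, forces in N, time in s.
With the tool pointing down it reaches from about 0.35 to 0.975 m from the base axis. Payload 7.1 kg.
Tool frame: the origin (TCP) lies midway between the tips of the shut fingers; the grasp point (between the pads) lies env.grip_depth behind it (env.grip_depth is the distance from the TCP to the grasp point, in m); z points along the fingers, y is the line along which they close (so a half turn about z gives the same grasp; the last joint's range is limited). The gripper opens to 88 mm and grips with 3 to 60 N. Pads are 20 mm wide; open, the fingers measure 115 mm over their backs; the gripper's body (75 mm by 178 mm) begins 61 mm behind the grasp point.
Start: joints at [-1.336, 0.423, 1.63, -0, 1.089, -0.019], TCP at [0.157, -0.605, 0.223] pointing down, gripper open.
Joint ranges: [-3, 3], [-0.9, 2.11], [0.09, 2.58], [-1.31, 4.45], [0.11, 2.69], [-2.54, 2.54]. Speed limits (rad/s): [2.39, 2.39, 3.01, 3.14, 3.14, 3.14].

## Interface

Orientations are given as a unit quaternion [x, y, z, w].
In Python, from workcell import status, capture, order, silhouettes, pinpoint, env gives the robot as it stands.
- The arm moves only by the shell command python3 -m jog 'ROWS' [OPENING] [FORCE]. ROWS is a JSON object whose one key "deltas" holds a list of rows, each a list of 4 numbers: the shift along the tool's x, y, z in mm, then the turn about the tool's z in rad. A call has 1 to 12 rows; each row is the pose to reach, as a shift and turn from the pose commanded when the call began, along the tool's axes at that moment; what a row does not reach only later rows make up. A row lasts 1/8 s, in which the tool goes at most 62.5 mm and 10.7 degrees, less where a joint would pass 70% of its speed; a pose out of reach is approached as far as the arm can. A call with a gripper value outside its range is refused whole. OPENING is the finger opening in mm, from 0 to 87.8, set as the call begins (- or left out, the last holds). The fingers move at their own pace and stop on an object; FORCE is the grip in N (left out, the last holds). Time passes only in rows, so rows that repeat a pose let the fingers close. It gives the time, the measured TCP pose, the force, the opening and the grip force at its end, in the units of the state.
- status.get_state(): the state, without advancing time (a new reading comes with each control period).
- capture(name): name is "scene" or "side" or "wrist"; returns a dict with "img" (420x560x3 uint8, red, green, blue), "depth" (420x560 float32, m along the optical axis (not along the pixel's ray), 0 where there is no reading), "fx", "fy", "cx", "cy" (pixels), "world_from_camera" (4x4, takes a point from camera to world coordinates); the wrist camera has in their place "mount" (4x4, takes a point from camera to tool coordinates, whose origin is the TCP and whose axes are the flange's). Camera axes: x right, y down, z forward; pixel columns grow to the right and rows downward; lengths in m; the calibration is good to about 2 mm. A picture is of the moment at which its call begins: read the wrist's pose just before it.
- order.sign_off(): hands the job in; it is judged then, once.
Trained networks look in the newest picture that a camera, given by its name, has taken for a name from the list of things; names that differ only in an ending like _2 or _b are one class to them, and where a whole thing is asked for, a point or a joint stands for the part that bears it (a point fixed in the world has none). Each returns a list of dicts, best first, with "p" (0 to 1); they miss things now and then, are a little off and sometimes report something else, mostly with a low value. They report only what shows in the picture. A call takes as long as a camera call. They do not tell look-alikes from the thing itself.
- silhouettes(camera, name): "pixels" (420x560 bool, what is visible of it).
- pinpoint(camera, name): "centre" ([x, y, z] in m, in world coordinates, good to about 4 mm: a listed point, or the origin of a listed thing).
The state is a dict: "t": time; "joints": joint angles; "dq": joint speeds; "joint_torque": joint torques, N m; "ee_pos": TCP position; "ee_rot": TCP orientation; "force": force on the tool from outside, world axes, zero at the start; "moment": the same for the moment, N m; "gripper_width": finger opening in m; "grip_force": force on a finger pad.
Only numpy, scipy, OpenCV 4.12 (cv2) and the standard library are available. Lean on these libraries where they do the work, as an engineer would, in place of code of your own. Each camera call takes 0.05 s, during which the arm holds its last target. There are 200 camera calls.

## Task

The loose wooden batten has its glue on: slide it under the clamp's screw and lay it flat on its pale footprint across the split in the upturned stool seat, and let go. Then turn the clamp's knob clockwise until the rubber foot bites on the batten and the knob suddenly gets stiff, give it one more quarter turn from there and no further (more would starve the glue joint), and let go. Do not shove the seat about, and leave the other things on the bench where they are.

Things in the scene. Friction and masses are not known exactly. Their poses are not given: they have to be found in the camera images.
- seat: Upturned round stool seat of dark wood, loose, 1.1 kg, lying on the bench: disc of diameter 220, 36 thick, remains of white paint on its rim. Origin: centre of its underside. A dark split line crosses its top along x; the pale footprint runs along y. Four dark leg sockets (diameter 28, look only) lie at 55 in x and in y.
- footprint (a point): Centre of the pale bare-wood footprint (40 along x, 180 along y) on top of the seat, 36 above the bench, at the seat's centre. Axes as the seat's: the batten belongs here with its long side along y, either way round. The clamp's screw stands over this point within about 6 mm.
- batten: Loose plain wooden batten, 36 (x) by 180 (y) by 15 (z), 70 g. Origin: centre of its underside. Starts flat on the bench, left or right of the seat. The foot hangs about 2 to 4 mm above where its top will be, so it goes in level, low along the seat, from one end of the footprint. Gripped across its 36 mm, 75 from its middle at the trailing end, the gripper stays clear of knob and clamp arm.
- clamp: Steel bench clamp fixed in the bench. Origin: on the screw axis at bench height. Along its +x (away from the robot, within 0.2 rad of the seat's x axis) an arm 28 wide, 119 to 143 above the bench, runs to a column (48 wide at its foot, top 163 high) 165 from the screw. A boss (diameter 36) holds the screw from 112 to 150 high.
- knob: Black eight-lobed star knob (diameter 50, 24 high) on the clamp's upright screw. Origin: centre of its underside, on the screw axis, about 172 above the bench at the start. Goes down 8 mm per turn clockwise seen from above; runs freely with about 0.05 N m, stays where left. Less than one turn brings the foot onto the batten. Grip it anywhere across the diameter with about 40 N.
- soap: White bar of soap, 62 by 96 by 30, left of the clamp's arm. Origin: centre of its underside. Bystander.
- offcut: Small pale wooden block, 70 by 45 by 22, right of the clamp's arm. Origin: centre of its underside. Bystander.
- leg_a: Turned dark stool leg, 200 long (x), 29 thick, lying on the bench on the side of the seat where the batten is not. Origin: under its middle. Bystander.
- glue_bottle: White glue bottle, diameter 60, 152 tall, far right. Origin: centre of its underside. Bystander.
- screw_jar: Low amber jar, diameter 60, 60 tall, right of the clamp's column. Origin: centre of its underside. Bystander.
- boss (a point): Fixed point on the screw axis at the lower end of the clamp's boss, 112 above the bench. Below it hangs the screw's round foot (diameter 36, springy rubber underside, turns with the knob). Meeting the batten it bites at once with about 10 N of load and the knob's torque jumps from about 0.05 to 0.15 N m or more and stays high; in the next quarter turn the load grows by about 24 N.
Things that resemble listed ones, but are neither listed nor needed, are in the scene too. Leave any blue look-alike of the clamp alone.

How it is judged:
On the way, in this order (a step that is already met when the one before it is completed fails the run):
1. the batten lies flat on its footprint, let go, with the screw not yet on it (horizontal distance between batten and footprint below 0.01 m and angle between the y axis of batten and the y axis of footprint, either way round below 0.14 rad and z of batten in the frame of footprint below 0.003 m and angle between batten's own z axis and vertical below 0.03 rad and contact force between the fingers and batten below 0.3 N and contact force between clamp and batten below 1 N), for 0.2 s.
2. the rubber foot has bitten on the batten (contact force between clamp and batten above 6 N), for 0.05 s.
At the end, for the whole second after the job is handed in: The batten lies flat on the seat on its pale footprint (centre within 10 mm, long side within 8 degrees), the seat is within 20 mm of where it was, and the screw holds the batten with the load of one quarter turn past the bite (26 to 43 N, i.e. a quarter turn give or take about 30 degrees) (contact force between clamp and batten between 26 and 43 N and horizontal distance between batten and footprint below 0.01 m and angle between the y axis of batten and the y axis of footprint, either way round below 0.14 rad and z of batten in the frame of footprint below 0.003 m and angle between batten's own z axis and vertical below 0.03 rad and linear speed of batten below 0.01 m/s and distance of seat from where it was at the start of the episode below 0.02 m); the robot touches nothing.
It fails at once if the screw is overtightened: over 50 N on the batten (well past a quarter turn after the bite) (contact force between clamp and batten above 50 N).
It fails at once if the seat is shoved more than 25 mm (distance of seat from where it was at the start of the episode above 0.025 m).
It fails at once if a bystander is moved more than 30 mm (distance of any of soap, offcut, leg_a, glue_bottle, screw_jar from where it was at the start of the episode above 0.03 m).
It also fails if it takes over 61 s, if anything falls off the work surface, if the arm or the gripper's body presses on something with over 40 N, if the wrist force passes 120 N, or if a joint passes its speed limit or range.

## Working session

There is one attempt and no reset: what is moved stays moved. The work goes in short steps, Python scripts to look and compute and a shell command to move; the robot and the scene stay as the last step left them, time stands still between calls to the robot, and variables do not carry over. Pictures are saved under pics/ and viewed, at most 10 in all, crops included, and the job is handed in when it is done.

```bash
mkdir -p pics; ls
cat > h.py <<'E'
import numpy as np, cv2
from workcell import status, capture, order, silhouettes, pinpoint, env
from scipy.spatial.transform import Rotation as R
def Twc(c):
    if "world_from_camera" in c: return np.array(c["world_from_camera"])
    s=status.get_state(); T=np.eye(4); T[:3,:3]=R.from_quat(s["ee_rot"]).as_matrix(); T[:3,3]=s["ee_pos"]
    return T@np.array(c["mount"])
def pts(c,T,m):
    v,u=np.nonzero(m&(c["depth"]>0)); z=c["depth"][v,u]
    P=np.c_[(u-c["cx"])/c["fx"]*z,(v-c["cy"])/c["fy"]*z,z]
    return P@T[:3,:3].T+T[:3,3]
def save(c,n): cv2.imwrite("pics/"+n,c["img"][:,:,::-1])
E
python3 - <<'E'
from h import *
np.set_printoptions(precision=4,suppress=True)
s=status.get_state();print(s,env.grip_depth)
a=[]
for cam in ["scene","side"]:
    c=capture(cam);a.append(c["img"]);T=Twc(c)
    for n in ["seat","footprint","batten","clamp","knob","boss","soap","offcut","leg_a","glue_bottle","screw_jar"]:
        print(cam,n,[(np.round(d["centre"],4).tolist(),round(d["p"],2)) for d in pinpoint(cam,n)[:3]])
    for d in silhouettes(cam,"batten")[:2]:
        P=pts(c,T,d["pixels"]);top=P[P[:,2]>0.010]
        print("batten",d["p"],len(P),cv2.minAreaRect(top[:,:2].astype(np.float32)*1000),np.median(P[:,2]))
    save(c,cam+"0.png")
E
```

```text
pics
{'t': 0.0, 'joints': array([-1.336 ,  0.4239,  1.6307, -0.    ,  1.0886, -0.019 ]), 'dq': array([ 0.    ,  0.0005, -0.0001, -0.001 ,  0.0006, -0.0001]), 'joint_torque': array([ -0.0038, -54.4632, -27.3671,   0.0641,   0.0228,  -0.0001]), 'ee_pos': array([ 0.1568, -0.6045,  0.2219]), 'ee_rot': array([ 0.992 ,  0.1265, -0.0001, -0.0007]), 'force': array([ 0.4311,  0.0719, -0.4088]), 'moment': array([-0.0359, -0.0207,  0.0177]), 'grip_force': 0.0, 'gripper_width': 0.08778751199865556} 0.0187
scene seat [([0.4949, -0.0465, -0.001], 0.61)]
scene footprint [([0.4981, -0.0433, 0.034], 0.79)]
scene batten [([0.4672, 0.2782, -0.0013], 0.63)]
scene clamp [([0.117, -0.2405, -0.006], 0.73)]
scene knob [([0.4985, -0.0418, 0.1734], 0.78), ([0.1157, -0.241, 0.1719], 0.66), ([0.7702, -0.1892, 0.0009], 0.64)]
scene boss [([0.1165, -0.2413, 0.1138], 0.8), ([0.4979, -0.0473, 0.1135], 0.78)]
scene soap [([0.6365, 0.2078, -0.002], 0.92)]
scene offcut [([0.691, -0.2394, -0.0007], 0.65), ([0.5001, -0.0426, 0.0365], 0.17)]
scene leg_a [([0.4799, -0.2606, -0.0027], 0.88)]
scene glue_bottle [([0.6825, -0
[... 387 characters left out ...]
 0.94)]
side clamp []
side knob [([0.4993, -0.0427, 0.1701], 0.67)]
side boss [([0.5023, -0.0429, 0.1158], 0.97)]
side soap [([0.6385, 0.2034, -0.0035], 0.84)]
side offcut [([0.6895, -0.2449, -0.0007], 0.62)]
side leg_a [([0.4834, -0.265, 0.0003], 0.89), ([0.6915, -0.3314, -0.0018], 0.45)]
side glue_bottle [([0.6909, -0.333, 0.001], 0.75), ([0.6895, -0.245, -0.0013], 0.46)]
side screw_jar [([0.4998, -0.0411, 0.0032], 0.48)]
batten 0.77 994 ((466.106689453125, 278.9644470214844), (38.965145111083984, 182.08226013183594), 76.74364471435547) 0.013839336118598666
batten 0.22 186 ((651.5478515625, -176.87802124023438), (63.6589469909668, 202.69271850585938), 28.825769424438477) 0.0206271411665504
```

View pics/scene0.png

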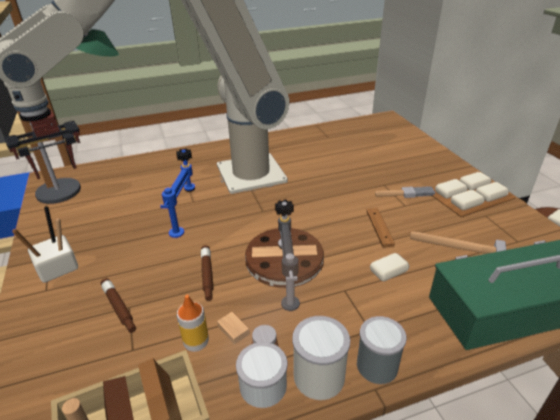

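View pics/side0.png

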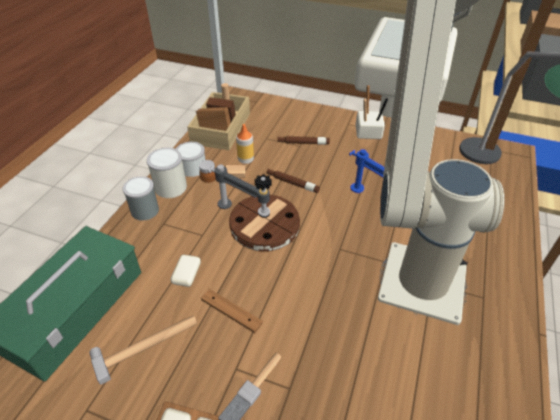

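The scene view shows the batten at about (380,227), with the seat and clamp at (285,252) and the knob at (284,207). The blue look-alike is at (180,195). In the side view the batten is at (232,309) and the seat at (265,220). Next I'll measure the footprint and clamp directions and plan the approach.

```bash
cat >> h.py <<'E'
def delta(p,xdeg,s=None):
    """tool deltas (mm, rad) from the present pose to world TCP p with tool x at xdeg"""
    s=s or status.get_state(); M=R.from_quat(s["ee_rot"]).as_matrix()
    a=np.degrees(np.arctan2(M[1,0],M[0,0])); t=(xdeg-a+180)%360-180
    return np.round(np.r_[M.T@(np.array(p)-s["ee_pos"])*1000,-np.radians(t)],2), round(a,2)
def foot(c,T):
    d=c["depth"];v,u=np.mgrid[:420,:560]
    P=np.stack([(u-c["cx"])/c["fx"]*d,(v-c["cy"])/c["fy"]*d,d],-1)@T[:3,:3].T+T[:3,3]
    return P
E
python3 - <<'E'
from h import *
np.set_printoptions(precision=4,suppress=True)
for cam in ["scene","side"]:
    c=capture(cam);T=Twc(c);P=foot(c,T);I=c["img"].astype(int)
    near=np.hypot(P[...,0]-.499,P[...,1]+.043)<.115
    m=near&(abs(P[...,2]-.036)<.008)
    pale=m&(I[...,0]>150)&(I[...,1]>110)
    Q=P[pale][:,:2];Q=Q[np.hypot(*(Q-[.499,-.043]).T)<.1]
    print(cam,m.sum(),len(Q),cv2.minAreaRect((Q*1000).astype(np.float32)),np.median(P[pale][:,2]))
    k=(P[...,2]>.112)&(P[...,2]<.15)&(np.hypot(P[...,0]-.499,P[...,1]+.043)<.2)&(P[...,0]>.52)
    K=P[k]; print("arm",k.sum(), np.polyfit(K[:,0]-.499,K[:,1],1),K.mean(0))
    k=(P[...,2]>.18)&(P[...,2]<.205)&(np.hypot(P[...,0]-.499,P[...,1]+.043)<.04);print("knob",cv2.minEnclosingCircle((P[k][:,:2]*1000).astype(np.float32)),P[k].max(0))
s=status.get_state()
for p,a in [((.45,-.3,.3),60),((.42,0,.32),110),((.394,.296,.25),167)]: print(delta(p,a,s))
print(np.array(capture("wrist")["mount"]))
E
```

```text
scene 2506 536 ((496.8821105957031, -46.21869659423828), (180.5616912841797, 47.20991134643555), 73.26647186279297) 0.03323217421782465
arm 571 [-0.2585 -0.0481] [ 0.6197 -0.0793  0.136 ]
knob ((501.26300048828125, -46.97545623779297), 25.78352928161621) [ 0.5252 -0.023   0.197 ]
side 2621 514 ((499.2774658203125, -45.944068908691406), (187.41378784179688, 48.97930145263672), 72.27334594726562) 0.035690041619625634
arm 474 [-0.2299 -0.0394] [ 0.5972 -0.062   0.135 ]
knob ((498.7604675292969, -41.51289749145508), 25.597305297851562) [ 0.5239 -0.0171  0.2001]
(array([ 360.25, -221.59,  -77.32,   -0.79]), np.float64(14.54))
(array([ 406.53, -519.51,  -97.31,   -1.67]), np.float64(14.54))
(array([ 455.69, -812.56,  -27.3 ,   -2.66]), np.float64(14.54))
[[-0.0004 -0.9652 -0.2614  0.0712]
 [ 1.     -0.0005  0.0003  0.0001]
 [-0.0004 -0.2614  0.9652 -0.1625]
 [ 0.      0.      0.      1.    ]]
```

```bash
python3 -m jog '{"deltas":[[51,-32,-15,-0.15],[103,-64,-30,-0.3],[154,-95,-45,-0.45],[206,-127,-60,-0.6],[257,-158,-75,-0.75],[309,-190,-85,-0.9],[360,-222,-90,-1.05],[370,-280,-95,-1.2],[380,-340,-97,-1.35],[388,-400,-97,-1.5],[397,-460,-97,-1.65],[406,-520,-97,-1.8]]}' 87
python3 - <<'E'
from h import *
print(delta((.394,.296,.25),167),status.get_state()["joints"])
E
```

```text
t: 2.95
ee_pos: [0.419, 0.0021, 0.32]
ee_rot: [0.516, 0.857, 0.0, 0.0]
force: [0.7, -0.6, -0.6]
gripper_width: 0.0871
grip_force: 0.0
(array([271.41, 115.56,  70.03,  -0.86]), np.float64(117.93)) [-2.35291547e-02 -1.18476356e-02  1.94834109e+00  9.14506451e-05
  1.20398224e+00 -5.11060641e-01]
```

```bash
python3 -m jog '{"deltas":[[45,19,12,-0.15],[90,38,24,-0.3],[136,58,35,-0.45],[181,77,47,-0.6],[226,96,58,-0.75],[271,115,70,-0.86],[271,115,70,-0.86],[271,115,70,-0.86]]}'
python3 - <<'E'
from h import *
c=capture("wrist");T=Twc(c);print(status.get_state()["ee_pos"])
for d in silhouettes("wrist","batten")[:2]:
    P=pts(c,T,d["pixels"]);t=P[P[:,2]>.008]
    print(d["p"],len(P),cv2.minAreaRect((t[:,:2]*1000).astype(np.float32)),np.median(t[:,2]))
print(pinpoint("wrist","batten"));save(c,"w1.png")
E
```

```text
t: 3.95
ee_pos: [0.3951, 0.2934, 0.2496]
ee_rot: [0.114, 0.994, -0.0, -0.0]
force: [0.0, 0.5, -0.1]
gripper_width: 0.0871
grip_force: 0.0
[0.39536082 0.29297752 0.24984043]
0.97 4749 ((464.8241882324219, 277.6308898925781), (35.958213806152344, 179.51519775390625), 76.58916473388672) 0.015473269814261337
[{'centre': [0.4644, 0.2774, 0.0012], 'p': 0.72}]
```

View pics/w1.png

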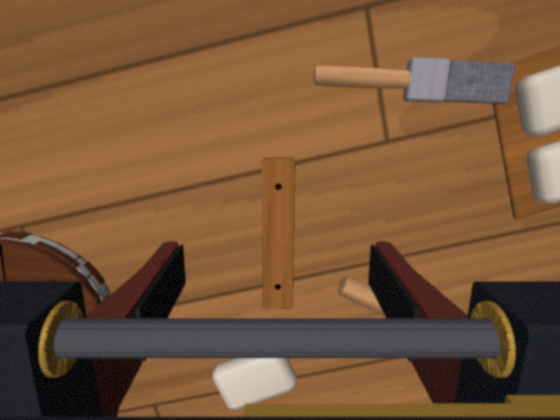

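The wrist view shows the batten alone at (278,232). The near (−x) end is at the top, around (278,165), and both finger sides are clear. Next I'll descend on that end.

Run:
```python
from h import *
print(delta((.3918,.2950,.004),166.6))
```

```text
(array([  4.37,   1.27, 246.07,   0.  ]), np.float64(166.84))
```

```bash
python3 -m jog '{"deltas":[[3,1,50,0],[4,1,100,0],[4,1.5,150,0],[4,1.5,195,0],[4,1.5,225,0],[4,1.5,240,0],[4,1.5,245.5,0],[4,1.5,245.5,0]]}' 60 40
python3 -m jog '{"deltas":[[0,0,0,0],[0,0,0,0],[0,0,0,0],[0,0,0,0],[0,0,0,0]]}' 20 40
```

```text
t: 5.1
ee_pos: [0.3924, 0.2962, 0.0048]
ee_rot: [0.114, 0.993, 0.0, 0.0]
force: [0.6, -0.0, 0.1]
gripper_width: 0.0598
grip_force: 0.0
t: 5.72
ee_pos: [0.3921, 0.2963, 0.0047]
ee_rot: [0.114, 0.994, 0.0, 0.0]
force: [-0.6, -1.4, 6.4]
gripper_width: 0.0356
grip_force: 40.0
```

```bash
python3 -m jog '{"deltas":[[0,0,-5,0],[0,0,-30,0],[0,0,-80,0],[0,0,-100,0]]}'
python3 - <<'E'
from h import *
f=np.array([.4985,-.0445]);u=np.array([np.cos(np.radians(72.5)),np.sin(np.radians(72.5))])
print(f+u*.295,delta((*(f+u*.295),.12),72.5))
E
```

```text
t: 6.22
ee_pos: [0.3926, 0.2967, 0.1066]
ee_rot: [0.114, 0.994, 0.001, 0.001]
force: [-1.0, -0.3, -0.4]
gripper_width: 0.0355
grip_force: 40.0
[0.58720821 0.2368465 ] (array([-203.15,  -14.33,  -13.08,    1.65]), np.float64(166.95))
```

```bash
python3 -m jog '{"deltas":[[-20,-1,-10,0.16],[-45,-3,-13,0.33],[-70,-5,-13,0.5],[-95,-7,-13,0.67],[-120,-9,-13,0.84],[-145,-11,-13,1.01],[-170,-12,-13,1.18],[-190,-13,-13,1.35],[-203,-14,-13,1.52],[-203,-14,-13,1.65],[-203,-14,-13,1.65],[-203,-14,-13,1.65]]}'
python3 - <<'E'
from h import *
np.set_printoptions(precision=4,suppress=True)
c=capture("wrist");s=status.get_state();T=Twc(c);print(s["ee_pos"],delta((0,0,0),0)[1],s["joints"])
for n in ["footprint","knob","boss","batten","seat"]: print(n,[(np.round(d["centre"],4),round(d["p"],2)) for d in pinpoint("wrist",n)[:2]])
for d in silhouettes("wrist","batten")[:1]:
    P=pts(c,T,d["pixels"]);m=np.median(P[:,2]);P=P[abs(P[:,2]-m)<.012]
    A=np.c_[P[:,:2]-s["ee_pos"][:2],np.ones(len(P))];print(d["p"],cv2.minAreaRect((P[:,:2]*1000).astype(np.float32)),m,np.linalg.lstsq(A,P[:,2],rcond=None)[0])
P=foot(c,T);I=c["img"].astype(int)
Q=P[(abs(P[...,2]-.036)<.006)&(np.hypot(P[...,0]-.4985,P[...,1]+.0445)<.1)&(I[...,0]>150)&(I[...,1]>110)]
print("foot",len(Q),cv2.minAreaRect((Q[:,:2]*1000).astype(np.float32)),np.median(Q[:,2]) if len(Q) else 0)
save(c,"w2.png")
E
```

```text
t: 7.72
ee_pos: [0.5861, 0.2366, 0.1171]
ee_rot: [0.806, 0.592, -0.0, -0.0]
force: [-0.8, 0.5, -2.1]
gripper_width: 0.0355
grip_force: 40.0
[0.5861 0.2367 0.1172] 72.54 [0.3649 0.5624 1.6788 0.     0.9007 0.6697]
footprint []
knob []
boss []
batten [(array([0.561 , 0.1654, 0.1135]), 0.88)]
seat []
0.66 ((577.4535522460938, 210.0697021484375), (86.04285430908203, 36.13645935058594), 72.07804107666016) 0.1277185696739751 [-0.0063 -0.0151  0.127 ]
foot 0 ((0.0, 0.0), (0.0, 0.0), 0.0) 0
```

View pics/w2.png

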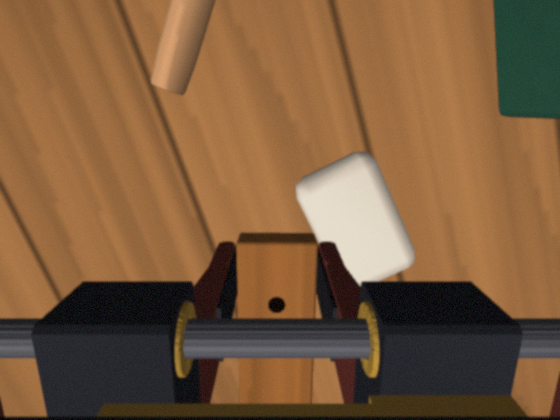

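The wrist view shows the batten's trailing end gripped squarely at (277,300), and the soap at (355,215). The fixed cameras can check its level and pose in the hand.

```bash
cat > inhand.py <<'E'
from h import *
np.set_printoptions(precision=4,suppress=True)
s=status.get_state();ax=delta((0,0,0),0)[1];u=np.array([np.cos(np.radians(ax)),np.sin(np.radians(ax))])
for cam in ["scene","side"]:
    c=capture(cam);T=Twc(c)
    for n in ["footprint","knob","boss","batten","seat"]: print(cam,n,[(np.round(d["centre"],4),round(d["p"],2)) for d in pinpoint(cam,n)[:3]])
    for d in silhouettes(cam,"batten")[:2]:
        P=pts(c,T,d["pixels"]);m=np.median(P[:,2]);P=P[abs(P[:,2]-m)<.007]
        l=(P[:,:2]-s["ee_pos"][:2])@u
        w=(P[:,:2]-s["ee_pos"][:2])@np.array([-u[1],u[0]])
        print(d["p"],len(P),"z med",m,"slope",np.polyfit(l,P[:,2],1),"axis off",np.polyfit(l,w,1),"range",np.percentile(l,[1,99]),cv2.minAreaRect((P[:,:2]*1000).astype(np.float32)))
    save(c,cam+"_%d.png"%(s["t"]*100))
print(s["ee_pos"],ax,s["t"])
E
python3 inhand.py
```

```text
scene footprint [(array([ 0.4983, -0.0434,  0.0389]), 0.91)]
scene knob [(array([ 0.502 , -0.0416,  0.1696]), 0.75), (array([ 0.1176, -0.2406,  0.1747]), 0.58)]
scene boss [(array([ 0.1178, -0.2412,  0.113 ]), 0.75)]
scene batten [(array([0.5679, 0.1635, 0.112 ]), 0.97)]
scene seat [(array([ 0.4961, -0.0469, -0.0002]), 0.67), (array([0.565 , 0.1597, 0.1103]), 0.37)]
0.7 617 z med 0.12287364493629122 slope [0.0025 0.1231] axis off [ 0.0003 -0.0039] range [-0.166  -0.0087] ((561.5571899414062, 155.03553771972656), (164.3827667236328, 42.61333465576172), 72.4856185913086)
0.4 496 z med 0.018795042448843724 slope [0.0037 0.0205] axis off [-0.4722 -0.4501] range [-0.4633 -0.3936] ((689.8800659179688, -246.4718017578125), (73.29634857177734, 45.65486526489258), 20.910051345825195)
side footprint [(array([ 0.5005, -0.0461,  0.0351]), 0.8), (array([ 0.4996, -0.0435,  0.0028]), 0.48)]
side knob [(array([ 0.4965, -0.0434,  0.1688]), 0.54)]
side boss [(array([ 0.117 , -0.2441,  0.1106]), 0.85), (array([ 0.5042, -0.0423,  0.1136]), 0.66), (array([ 0.4976, -0.044 ,  0.0009]), 0.39)]
side batten [(array([0.5644, 0.1665, 0.1076]), 0.8)]
side seat [(array([ 0.4978, -0.0408,  0.0041]), 0.84)]
0.77 320 z med 0.12550814285294892 slope [0.002  0.1259] axis off [-0.0136  0.0012] range [-0.164   0.0153] ((562.9212646484375, 165.81723022460938), (181.05735778808594, 38.15520477294922), 71.99555969238281)
0.58 275 z med 0.13618286726951434 slope [-0.2683  0.0621] axis off [-1.611  -0.5296] range [-0.2983 -0.2691] ((567.7047119140625, -55.12356948852539), (29.381715774536133, 179.61061096191406), 75.89615631103516)
[0.5864 0.2367 0.1172] 72.44 8.075
```

Run:
```python
from h import *
f=np.array([.4985,-.044]);u=np.array([np.cos(np.radians(72.5)),np.sin(np.radians(72.5))])
for d,z in [(.215,.065),(.215,.042),(.075,.042)]: print(delta((*(f+u*d),z),72.5))
```

```text
(array([-79.03,   0.69,  52.14,  -0.  ]), np.float64(72.41))
(array([-79.03,   0.69,  75.14,  -0.  ]), np.float64(72.41))
(array([-219.03,    0.91,   75.15,   -0.  ]), np.float64(72.41))
```

```bash
python3 -m jog '{"deltas":[[-30,1,10,0],[-60,1,30,0],[-79,1,52,0],[-79,1,65,0],[-79,1,72,0],[-79,1,74,0],[-79,1,74,0],[-79,1,74,0]]}'
python3 - <<'E'
from h import *
f=np.array([.4985,-.044]);u=np.array([np.cos(np.radians(72.5)),np.sin(np.radians(72.5))])
s=status.get_state();print(s["ee_pos"],s["force"])
for d,z in [(.215,.042),(.075,.042)]: print(delta((*(f+u*d),z),72.5))
E
```

```text
t: 9.78
ee_pos: [0.5639, 0.1615, 0.0437]
ee_rot: [0.807, 0.591, 0.0, 0.0]
force: [0.1, -0.3, -0.6]
gripper_width: 0.0357
grip_force: 40.0
[0.56390153 0.16147797 0.04368703] [ 0.14509494 -0.26407349 -0.57239959]
(array([-0.64, -0.59,  1.69, -0.  ]), np.float64(72.44))
(array([-140.64,   -0.43,    1.61,   -0.  ]), np.float64(72.44))
```

```bash
python3 -m jog '{"deltas":[[0,-0.5,1.5,0],[-12,-0.5,1.5,0],[-26,-0.5,1.5,0],[-42,-0.5,1.5,0],[-58,-0.5,1.5,0],[-74,-0.5,1.5,0],[-85,-0.5,1.5,0],[-85,-0.5,1.5,0]]}'
python3 -m jog '{"deltas":[[-8,0,0,0],[-18,0,0,0],[-28,0,0,0],[-38,0,0,0],[-46,0,0,0],[-52,0,0,0],[-55.5,0,0,0],[-55.5,0,0,0]]}'
python3 inhand.py
```

```text
t: 10.78
ee_pos: [0.5371, 0.0793, 0.0417]
ee_rot: [0.807, 0.59, -0.0, -0.0]
force: [-0.6, 0.3, -0.8]
gripper_width: 0.036
grip_force: 40.0
t: 11.78
ee_pos: [0.5205, 0.0271, 0.0417]
ee_rot: [0.807, 0.591, 0.0, -0.0]
force: [0.3, 0.3, -0.3]
gripper_width: 0.0354
grip_force: 40.0
scene footprint [(array([ 0.4986, -0.0407,  0.0401]), 0.57)]
scene knob [(array([ 0.5002, -0.042 ,  0.1718]), 0.84), (array([ 0.1151, -0.2419,  0.173 ]), 0.63)]
scene boss [(array([ 0.4957, -0.0462,  0.1127]), 0.98), (array([ 0.1174, -0.2418,  0.1158]), 0.74)]
scene batten [(array([ 0.4974, -0.0477,  0.0344]), 0.63)]
scene seat [(array([ 0.4957, -0.0478, -0.0004]), 0.59), (array([ 0.6948, -0.2419,  0.    ]), 0.4)]
0.83 425 z med 0.04761335932996197 slope [-0.0018  0.0476] axis off [-0.0256 -0.0071] range [-0.1662 -0.015 ] ((493.38385009765625, -59.2598876953125), (152.29864501953125, 42.8561897277832), 74.35196685791016)
side footprint [(array([ 0.5019, -0.0448,  0.0357]), 0.85)]
side knob [(array([ 0.6413,  0.2092, -0.0028]), 0.62), (array([ 0.4963, -0.0394,  0.1702]), 0.47), (array([ 0.5002, -0.0426,  0.1191]), 0.19)]
side boss [(array([ 0.4996, -0.0409,  0.1702]), 0.74), (array([ 0.5022, -0.0418,  0.1091]), 0.62)]
side batten [(array([ 0.5012, -0.0421,  0.0322]), 0.72)]
side seat [(array([ 0.5009, -0.0426,  0.0004]), 0.72)]
0.72 204 z med 0.050316278247054536 slope [0.0009 0.0504] axis off [-0.0403 -0.0031] range [-0.164   0.0161] ((498.2437744140625, -43.57456970214844), (182.15989685058594, 39.44455337524414), 71.16890716552734)
[0.5205 0.0271 0.0417] 72.39 11.775
```

```bash
python3 -m jog '{"deltas":[[0,0,0.5,0],[0,0,1,0],[0,0,1.2,0],[0,0,1.2,0]]}'
python3 -m jog '{"deltas":[[0,0,0,0],[0,0,0,0],[0,0,0,0],[0,0,0,0]]}' 60
python3 -m jog '{"deltas":[[10,0,-2,0],[40,0,-10,0],[80,0,-50,0],[80,0,-110,0],[80,0,-170,0],[80,0,-220,0],[80,0,-220,0]]}'
python3 inhand.py
```

```text
t: 12.98
ee_pos: [0.5206, 0.0272, 0.0407]
ee_rot: [0.807, 0.591, 0.0, 0.0]
force: [-0.7, -0.0, 5.9]
gripper_width: 0.0355
grip_force: 40.0
t: 13.48
ee_pos: [0.5205, 0.0272, 0.0404]
ee_rot: [0.807, 0.591, -0.0, -0.0]
force: [0.7, -0.0, 1.0]
gripper_width: 0.0602
grip_force: 0.0
t: 14.35
ee_pos: [0.5472, 0.1046, 0.2652]
ee_rot: [0.807, 0.591, 0.004, 0.002]
force: [-0.1, 0.1, 0.1]
gripper_width: 0.06
grip_force: 0.0
scene footprint [(array([ 0.5   , -0.044 ,  0.0379]), 0.55)]
scene knob [(array([ 0.5007, -0.0405,  0.1724]), 0.84), (array([ 0.117 , -0.2416,  0.1723]), 0.68)]
scene boss [(array([ 0.4975, -0.045 ,  0.1138]), 0.82), (array([ 0.1176, -0.2398,  0.1161]), 0.6)]
scene batten [(array([ 0.5011, -0.0477,  0.0361]), 0.77), (array([0.6412, 0.2113, 0.0001]), 0.27)]
scene seat [(array([ 0.4975, -0.047 , -0.003 ]), 0.84)]
0.77 522 z med 0.0469613338688013 slope [-0.0016  0.0468] axis off [ 0.0155 -0.0007] range [-0.2456 -0.0713] ((497.521484375, -46.22180938720703), (178.93406677246094, 43.66107940673828), 72.48577880859375)
side footprint [(array([ 0.5003, -0.0455,  0.0365]), 0.71), (array([ 0.6907, -0.3299,  0.0014]), 0.66)]
side knob [(array([ 0.5013, -0.0447,  0.1702]), 0.77), (array([ 0.5001, -0.0469,  0.0363]), 0.72), (array([ 0.1192, -0.2419,  0.1741]), 0.65)]
side boss [(array([ 0.117 , -0.2436,  0.1135]), 0.86), (array([ 0.5018, -0.0421,  0.1141]), 0.73)]
side batten [(array([ 0.4996, -0.0406,  0.0322]), 0.92)]
side seat [(array([ 0.4993, -0.0432,  0.0027]), 0.96), (array([ 0.4831, -0.2646, -0.0022]), 0.16)]
0.86 477 z med 0.04928377970826503 slope [-0.0018  0.0493] axis off [-0.0148  0.0035] range [-0.244  -0.0658] ((497.7633056640625, -43.645599365234375), (183.26022338867188, 39.4122428894043), 72.20510864257812)
[0.5472 0.1046 0.2652] 72.43 14.35
```

Run:
```python
from h import *
print(delta((.4998,-.043,.30),219.7),status.get_state()["joints"])
```

```text
(array([-153.17,    1.47,  -39.68,   -2.57]), np.float64(72.4)) [1.66197426e-01 2.76790297e-01 1.75252899e+00 1.60310998e-05
 1.11255093e+00 4.73302685e-01]
```

```bash
python3 -m jog '{"deltas":[[-10,0,-25,-0.18],[-25,0,-35,-0.36],[-40,0,-38,-0.54],[-55,0,-38,-0.72],[-70,0,-38,-0.9],[-85,0,-38,-1.08],[-100,1,-38,-1.26],[-115,1,-38,-1.44],[-130,1,-38,-1.62],[-145,1,-38,-1.8],[-153,1.5,-38,-1.98],[-153,1.5,-38,-2.16]]}' 80
python3 -m jog '{"deltas":[[0,0,0,-0.18],[0,0,0,-0.36],[0,0,0,-0.41],[0,0,0,-0.41],[0,0,0,-0.41]]}'
cat > knob.py <<'E'
from h import *
np.set_printoptions(precision=4,suppress=True)
c=capture("wrist");s=status.get_state();T=Twc(c);P=foot(c,T)
print(s["ee_pos"],delta((0,0,0),0)[1],s["joints"],s["moment"])
print([(np.round(d["centre"],4),round(d["p"],2)) for d in pinpoint("wrist","knob")[:2]])
k=(abs(P[...,2]-.190)<.009)&(np.hypot(P[...,0]-.4998,P[...,1]+.043)<.04)
Q=P[k];print(len(Q),cv2.minEnclosingCircle((Q[:,:2]*1000).astype(np.float32)),Q.mean(0),np.percentile(Q[:,2],[50,95]))
save(c,"k_%d.png"%(s["t"]*100))
E
python3 knob.py;ls pics
```

```text
t: 16.55
ee_pos: [0.4998, -0.0434, 0.2986]
ee_rot: [-0.143, 0.99, -0.0, 0.0]
force: [0.1, 0.5, 0.4]
gripper_width: 0.0801
grip_force: 0.0
t: 17.18
ee_pos: [0.4999, -0.0428, 0.2985]
ee_rot: [-0.339, 0.941, -0.0, 0.0]
force: [0.4, -0.7, -0.7]
gripper_width: 0.0803
grip_force: 0.0
[ 0.4999 -0.0428  0.2985] -140.39 [-0.1092  0.1525  1.8198  0.      1.1693 -2.3713] [ 0.0961 -0.1082  0.0627]
[]
3038 ((498.552001953125, -44.394386291503906), 25.053136825561523) [ 0.4972 -0.0454  0.1952] [0.1955 0.198 ]
k_1722.png
scene0.png
scene_1177.png
scene_1435.png
scene_807.png
side0.png
side_1177.png
side_1435.png
side_807.png
w1.png
w2.png
```

View pics/k_1722.png

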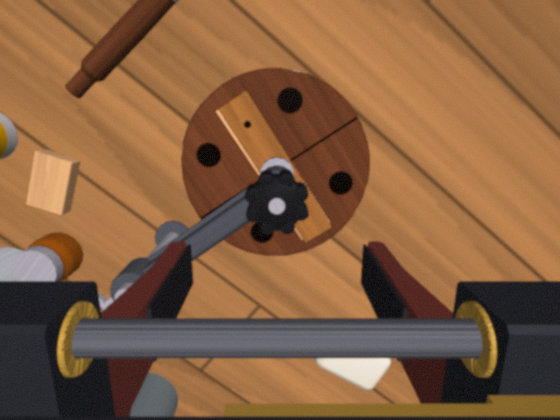

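Run:
```python
from h import *
print(delta((.4993,-.0437,.168),219.7),status.get_state()["moment"])
```

```text
(array([  1.03,  -0.28, 130.48,  -0.  ]), np.float64(-140.38)) [ 0.09926489 -0.10748056 -0.00207736]
```

The wrist view shows the knob centred at (277,202) over the batten. The batten covers the footprint with only a thin pale margin showing at (220,108), which is fine. I'll descend and grip the knob.

```bash
python3 -m jog '{"deltas":[[1,0,45,0],[1,0,90,0],[1,0,118,0],[1,0,129,0],[1,0,130.5,0],[1,0,130.5,0]]}'
python3 -m jog '{"deltas":[[0,0,0,0],[0,0,0,0],[0,0,0,0],[0,0,0,0],[0,0,0,0]]}' 40 40
cat > m.py <<'E'
from h import *
np.set_printoptions(precision=3,suppress=True)
s=status.get_state();print(s["t"],s["ee_pos"],delta((0,0,0),0)[1],"j6",round(s["joints"][5],3),"F",s["force"],"M",s["moment"],"tq6",round(s["joint_torque"][5],3),round(s["gripper_width"],4))
E
python3 m.py
```

```text
t: 18.02
ee_pos: [0.5, -0.0435, 0.169]
ee_rot: [-0.339, 0.941, -0.0, 0.001]
force: [-0.0, -0.6, 0.5]
gripper_width: 0.0805
grip_force: 0.0
t: 18.65
ee_pos: [0.4993, -0.0435, 0.1682]
ee_rot: [-0.339, 0.941, -0.0, 0.0]
force: [-0.3, -0.2, 3.2]
gripper_width: 0.0492
grip_force: 40.0
18.65 [ 0.499 -0.043  0.168] -140.34 j6 -2.374 F [-0.288 -0.241  3.213] M [ 0.085 -0.047 -0.006] tq6 -0.002 0.0492
```

```bash
python3 -m jog '{"deltas":[[0,0,0.13,0.1],[0,0,0.25,0.2],[0,0,0.38,0.3],[0,0,0.5,0.4],[0,0,0.64,0.5]]}';python3 m.py
python3 -m jog '{"deltas":[[0,0,0.13,0.1],[0,0,0.25,0.2],[0,0,0.38,0.3],[0,0,0.5,0.4],[0,0,0.64,0.5]]}';python3 m.py
```

```text
t: 19.27
ee_pos: [0.4994, -0.0437, 0.1676]
ee_rot: [-0.094, 0.996, -0.0, 0.0]
force: [-0.5, 0.4, 2.8]
gripper_width: 0.0495
grip_force: 40.0
19.275 [ 0.499 -0.044  0.168] -169.16 j6 -1.87 F [-0.454  0.413  2.794] M [-0.182 -0.108  0.035] tq6 -1.018 0.0495
t: 19.9
ee_pos: [0.4994, -0.044, 0.1669]
ee_rot: [0.155, 0.988, -0.0, 0.0]
force: [-1.1, -3.4, 3.3]
gripper_width: 0.0492
grip_force: 40.0
19.9 [ 0.499 -0.044  0.167] 162.19 j6 -1.37 F [-1.065 -3.363  3.257] M [-0.466 -0.024  0.028] tq6 -1.017 0.0492
```

```bash
J(){ python3 m.py; }
python3 -m jog '{"deltas":[[0,0,0.1,0.075],[0,0,0.19,0.15]]}'>/dev/null;J
python3 -m jog '{"deltas":[[0,0,0.1,0.075],[0,0,0.19,0.15]]}'>/dev/null;J
python3 -m jog '{"deltas":[[0,0,0.1,0.075],[0,0,0.19,0.15]]}'>/dev/null;J
python3 -m jog '{"deltas":[[0,0,0.1,0.075],[0,0,0.19,0.15]]}'>/dev/null;J
```

```text
20.15 [ 0.499 -0.044  0.167] 153.65 j6 -1.221 F [-0.654 -3.604  2.655] M [-0.472 -0.049  0.017] tq6 -0.749 0.0493
20.4 [ 0.499 -0.044  0.167] 145.05 j6 -1.071 F [-1.088 -3.268  2.11 ] M [-0.653 -0.056  0.025] tq6 -0.752 0.0495
20.65 [ 0.499 -0.044  0.166] 136.47 j6 -0.921 F [-1.718 -4.077  3.67 ] M [-0.722  0.     0.005] tq6 -0.752 0.0494
20.9 [ 0.499 -0.044  0.166] 127.87 j6 -0.771 F [-1.476 -3.852  2.881] M [-0.765  0.068  0.107] tq6 -0.753 0.049
```

```bash
J(){ python3 m.py; }
python3 -m jog '{"deltas":[[0,0,0.06,0.05]]}'>/dev/null;J
python3 -m jog '{"deltas":[[0,0,0.06,0.05]]}'>/dev/null;J
python3 -m jog '{"deltas":[[0,0,0.06,0.05]]}'>/dev/null;J
python3 -m jog '{"deltas":[[0,0,0.06,0.05]]}'>/dev/null;J
```

```text
21.025 [ 0.499 -0.044  0.166] 125.04 j6 -0.722 F [-0.703 -5.294  3.3  ] M [-0.759  0.145  0.031] tq6 -0.379 0.0497
21.15 [ 0.499 -0.044  0.166] 122.19 j6 -0.672 F [-1.106 -4.541  3.379] M [-0.789  0.104  0.128] tq6 -0.485 0.0493
21.275 [ 0.499 -0.044  0.166] 119.32 j6 -0.622 F [-1.027 -4.034  3.55 ] M [-0.757  0.072  0.056] tq6 -0.488 0.0495
21.4 [ 0.499 -0.044  0.166] 116.46 j6 -0.572 F [-1.29  -4.975  3.663] M [-0.777  0.158  0.035] tq6 -0.481 0.0494
```

```bash
J(){ python3 m.py; }
python3 -m jog '{"deltas":[[0,0,0.06,0.05],[0,0,0.13,0.1]]}'>/dev/null;J
python3 -m jog '{"deltas":[[0,0,0.06,0.05],[0,0,0.13,0.1]]}'>/dev/null;J
python3 -m jog '{"deltas":[[0,0,0.06,0.05],[0,0,0.13,0.1]]}'>/dev/null;J
python3 -m jog '{"deltas":[[0,0,0.06,0.05],[0,0,0.13,0.1]]}'>/dev/null;J
python3 -m jog '{"deltas":[[0,0,0.06,0.05],[0,0,0.13,0.1]]}'>/dev/null;J
```

```text
21.65 [ 0.499 -0.044  0.166] 110.75 j6 -0.472 F [-2.442 -4.566  4.924] M [-0.815  0.266  0.152] tq6 -0.359 0.0495
21.9 [ 0.499 -0.044  0.166] 105.03 j6 -0.372 F [-0.947 -4.208  5.738] M [-0.823  0.184  0.188] tq6 -0.346 0.0497
22.15 [ 0.499 -0.044  0.166] 99.29 j6 -0.272 F [-2.439 -5.038  4.628] M [-0.795  0.306  0.181] tq6 -0.33 0.0494
22.4 [ 0.499 -0.044  0.165] 93.57 j6 -0.172 F [-2.703 -5.561  6.108] M [-0.858  0.373  0.192] tq6 -0.314 0.0493
22.65 [ 0.499 -0.044  0.165] 87.84 j6 -0.072 F [-2.579 -5.318  5.865] M [-0.838  0.368  0.215] tq6 -0.298 0.0489
```

The bite shows as a jump in the moment and in joint 6's torque at a tool angle of about 114° (joint 6 at about −0.52). A quarter turn from there puts joint 6 at about +1.05.

```bash
python3 -m jog '{"deltas":[[0,0,0.13,0.1],[0,0,0.25,0.2],[0,0,0.38,0.3],[0,0,0.51,0.4],[0,0,0.64,0.5],[0,0,0.76,0.6],[0,0,0.89,0.7],[0,0,1,0.78]]}'>/dev/null;python3 m.py
python3 -m jog '{"deltas":[[0,0,0.06,0.05],[0,0,0.13,0.1],[0,0,0.19,0.15],[0,0,0.26,0.2],[0,0,0.32,0.25],[0,0,0.38,0.3],[0,0,0.43,0.34],[0,0,0.43,0.34],[0,0,0.43,0.34]]}'>/dev/null;python3 m.py
```

```text
23.65 [ 0.499 -0.044  0.164] 43.1 j6 0.709 F [-3.804 -3.567  8.588] M [-0.682  0.701  0.33 ] tq6 -0.403 0.0489
24.775 [ 0.498 -0.044  0.164] 23.76 j6 1.046 F [-4.324 -3.529  8.64 ] M [-0.564  0.782  0.19 ] tq6 0.221 0.0493
```

```bash
python3 -m jog '{"deltas":[[0,0,0,0],[0,0,0,0],[0,0,0,0],[0,0,0,0]]}' 80
python3 -m jog '{"deltas":[[0,0,-20,0],[0,0,-70,0],[0,0,-130,0],[0,0,-134,0],[0,0,-134,0],[0,0,-134,0]]}'
python3 knob.py; python3 inhand.py; ls pics|grep k_
```

```text
t: 25.28
ee_pos: [0.4991, -0.0434, 0.1635]
ee_rot: [0.979, 0.205, -0.0, -0.0]
force: [0.5, -0.2, 0.6]
gripper_width: 0.0796
grip_force: 0.0
t: 26.02
ee_pos: [0.4981, -0.0433, 0.2958]
ee_rot: [0.979, 0.205, -0.002, -0.001]
force: [-0.5, -0.1, 0.4]
gripper_width: 0.0801
grip_force: 0.0
[ 0.4981 -0.0433  0.2958] 23.71 [-0.1106  0.1542  1.8242  0.      1.1666  1.0464] [-0.0053 -0.0138  0.0469]
[(array([ 0.4987, -0.0434,  0.1698]), 0.7)]
2949 ((499.2451477050781, -43.88869094848633), 24.92673683166504) [ 0.5004 -0.0433  0.1914] [0.1914 0.1939]
scene footprint [(array([ 0.5007, -0.0449,  0.0385]), 0.89)]
scene knob [(array([ 0.1183, -0.2432,  0.173 ]), 0.76), (array([ 0.4989, -0.0439,  0.1692]), 0.65), (array([ 0.6919, -0.2406,  0.0015]), 0.33)]
scene boss [(array([ 0.1193, -0.2412,  0.1146]), 0.86), (array([ 0.4955, -0.0454,  0.1108]), 0.55), (array([ 0.6891, -0.2416,  0.0008]), 0.21)]
scene batten [(array([ 0.4823, -0.2623, -0.0046]), 0.69), (array([ 0.4977, -0.0494,  0.0348]), 0.65)]
scene seat [(array([ 0.4965, -0.0486, -0.0028]), 0.75)]
0.62 517 z med 0.04743302787765358 slope [-0.002   0.0474] axis off [ 1.0471 -0.0067] range [-0.0646  0.0674] ((498.4051208496094, -46.86962127685547), (178.51344299316406, 43.2939567565918), 73.0282211303711)
side footprint [(array([ 0.6882, -0.332 , -0.0019]), 0.71), (array([ 0.5004, -0.0451,  0.038 ]), 0.69)]
side knob [(array([ 0.5022, -0.0436,  0.1662]), 0.65), (array([ 0.1188, -0.2435,  0.1733]), 0.65)]
side boss [(array([ 0.1214, -0.2447,  0.1131]), 0.89)]
side batten [(array([ 0.4984, -0.0455,  0.0317]), 0.86)]
side seat [(array([ 0.5005, -0.0394,  0.0002]), 0.98)]
0.75 374 z med 0.04972814761086208 slope [-0.007   0.0497] axis off [1.0409 0.0069] range [-0.0651  0.0644] ((495.5549011230469, -41.319602966308594), (177.26341247558594, 37.576019287109375), 72.33779907226562)
[ 0.4983 -0.0434  0.296 ] 23.71 26.125
k_1722.png
k_2607.png
```

```bash
python3 -c "
from workcell import order
print(order.sign_off())"
```

```text
the job is handed in; nothing more can be done
None
```

I handed the job in: the batten is on its footprint, the knob was turned about a quarter turn past the bite and let go, and the seat shows no measurable shift; no verdict came back and the clamp load was not measured directly.

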